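# Hold the belt tensioner of a jeweller's linisher open

### The job

The small belt linisher on the jeweller's bench is about to get a fresh belt. Slide its transport lock by the black knob all the way to the released end stop (away from the tensioner arm, beside the green mark), then swing the yellow spring-loaded tensioner arm by its red post forward to its stop and hold it there with the fingers. The program finishes while still holding the arm against its stop; leave the other things on the bench and on the machine where they are.

Things in the scene. Friction and masses are not known exactly. Their poses are not given: they have to be found in the camera images.
- linisher: The machine, fixed to the bench: grey plate 300 x 340 mm, top 15 mm high. Origin on the bench, 20 mm in front of the plate's centre; own x points from the front edge to the back, y left, z up. Black drive wheel, radius 35, 68 mm high with hub, at x -60, y -100; blue motor 65 x 130, 81 mm high, at x 132, y -95; work rest 45 mm high at x -114, y -100.
- pivot (a point): Point on the vertical pivot axis of the tensioner arm, on the plate's top (15 mm above the bench), at x 40, y 30 mm in the linisher's frame. The pivot's steel cap is 28 mm in diameter, 47 mm high. A red stop pin (45 mm high) standing 75 mm from the axis marks where the arm stops.
- tension_arm: The tensioner arm: a yellow bar 16 mm wide, top 40 mm above the bench, from the pivot axis to a black idler wheel (radius 22 mm, top 56 mm above the bench), which carries the red post. Origin on the pivot axis, 27 mm above the bench; own x points along the arm to the post, z up.
- red_post (a point): Centre of the top end of the red upright post on the arm, 104 mm above the bench. The post is a round rod 16 mm in diameter, bare from 56 mm (top of the idler wheel) to 104 mm above the bench, 110 mm from the pivot axis. It does not turn in the arm.
- tensioner (a joint): Angle of the arm, rad: 0 at its sprung rest, pointing 80 degrees left of the linisher's own x; grows counter-clockwise seen from above (the post comes to the front) to 1.10 at the stop. Its spring always drives it back to 0: 4.5 N at the post at rest, 9 N at the stop. With the lock less than about 15 mm along, the bolt stops the arm's tail after some 0.1 rad.
- lock_knob (a point): Centre of the top end of the lock's upright black knob (white dot), 82 mm above the bench. Knob 18 mm in diameter, 42 mm high, on a steel bolt 16 mm wide, top 40 mm above the bench. At lock value 0 it stands at x 52, y -65 mm in the linisher's frame and slides along the linisher's own -y, away from the arm, towards the green mark.
- lock (a joint): Slide of the transport lock, m: 0 fully locked, starts between 0 and 0.010, 0.040 at the released end stop. It stays where it is left; friction about 2 N.
- compound_bar: Loose bystander on the base plate near its front edge: reddish-brown bar of polishing compound 24 x 50 x 22 mm. Origin under its centre.
- spare_wheel: Loose bystander on the base plate near its back edge: spare black idler wheel, radius 22, height 26 mm, standing flat. Origin under its centre.
- bench_block: Loose bystander: square steel bench block 80 x 80 x 22 mm. Origin under its centre.
- pliers: Loose bystander: pliers with red grips, about 160 mm long, 12 mm high, lying flat. Origin near the middle of their length, own x towards the jaws.
- hammer: Loose bystander: small hammer, 200 mm long, lying along its own x.
- flux_jar: Loose bystander: jar, radius 30, height 70 mm, black cap. Origin under its centre.
- charcoal: Loose bystander: black charcoal block 100 x 60 x 30 mm. Origin under its centre.

How it is judged:
On the way, in this order (a step that is already met when the one before it is completed fails the run):
1. the transport lock is slid to its released end stop (value of joint lock above 0.036 m and value of joint tensioner below 0.3 rad), for 0.2 s.
2. the tensioner arm is swung to its stop by the fingers, the lock still released (value of joint lock above 0.036 m and value of joint tensioner above 1.04 rad and contact force between the fingers and tension_arm above 2.5 N), for 0.3 s.
At the end, for the whole second after the job is handed in: The lock is within 4 mm of its released end stop (joint above 0.036 m), the tensioner arm is at rest within 0.06 rad of its stop (joint above 1.04 rad) and the fingers are still pressing on it (over 2.5 N), through the last second (all of step 2 and velocity of joint tensioner between -0.1 and 0.1 rad/s); the arm keeps its last pose, push and grip.
It fails at once if a bystander (compound bar, spare wheel, bench block, pliers, hammer, jar or charcoal) is moved by more than 20 mm (distance of any of compound_bar, spare_wheel, bench_block, pliers, hammer, flux_jar, charcoal from where it was at the start of the episode above 0.02 m).
It also fails if it takes over 48 s, if anything falls off the work surface, if the arm or the gripper's body presses on something with over 40 N, if the wrist force passes 120 N, or if a joint passes its speed limit or range.

### The arm

A 6-joint arm with a two-finger parallel gripper is mounted at the origin on the work surface. World frame = base frame: x ahead of the robot, y to its left, z up, the work surface at z = 0. Lengths are in m, angles in rad, forces in N, time in s.
With the tool pointing down it reaches from about 0.25 to 0.775 m from the base axis. Payload 4 kg.
Tool frame: the origin (TCP) lies midway between the tips of the shut fingers; the grasp point (between the pads) lies 19 mm behind it (robot.hold_point_z is the distance from the TCP to the grasp point, in m); z points along the fingers, y is the line along which they close (so a half turn about z gives the same grasp; the last joint's range is limited). The gripper opens to 94 mm and grips with 3 to 60 N. Pads are 16 mm wide; open, the fingers measure 119 mm over their backs; the gripper's body (75 mm by 177 mm) begins 78 mm behind the grasp point.
Start: joints at [1.025, 0.087, 1.371, -0, 1.684, -0.103], TCP at [0.236, 0.497, 0.206] pointing down, gripper open.
Joint ranges: [-3.1, 3.1], [-0.76, 2.03], [0.27, 2.55], [-1.08, 4.22], [0.17, 2.65], [-2.57, 2.57]. Speed limits (rad/s): [2.79, 2.79, 3.14, 3.14, 3.14, 3.14].

### API

Orientations are given as [roll, pitch, yaw] about the fixed x, y, z axes, in that order (R = Rz(yaw) Ry(pitch) Rx(roll)).
In Python, from bench import readout, imaging, robot gives the robot as it stands.
- The arm moves only by the tool carry_out, never from a script. Its argument "motion" is text: rows parted by semicolons, each of 7 numbers parted by spaces: the shift along the tool's x, y, z each as a share of 200 mm, from -1 to 1, then the turn, a rotation vector about the tool's x, y, z each as a share of 120 degrees, from -1 to 1, then the opening, from 0 (shut) to 1 (fully open). A call has 1 to 12 rows; each row shifts and turns the commanded pose from where the row before left it, along the tool's axes as they then stand; what a row does not reach is not made up. A row lasts 1/8 s, in which the tool goes at most 62.5 mm and 10.7 degrees, less where a joint would pass 70% of its speed; a pose out of reach is approached as far as the arm can. A call with a number of a shift or a turn outside -1 to 1 is refused whole. A call with a gripper value outside its range is refused whole. The fingers move at their own pace and stop on an object; the grip force is fixed at half the most. Time passes only in rows, so rows that do not move let the fingers close. It gives the time, the measured TCP pose, the force, the opening and the grip force at its end, in the units of the state.
- readout.get_obs(): the state, without advancing time (a new reading comes with each control period).
- imaging.snapshot(name): name is "scene" or "top"; returns a dict with "pixels" (400x640x3 uint8, red, green, blue), "fx", "fy", "cx", "cy" (pixels), "R" (3x3) and "t" (3): a world point X has camera coordinates R X + t. Camera axes: x right, y down, z forward; pixel columns grow to the right and rows downward; lengths in m; the calibration is good to about 2 mm. A picture is of the moment at which its call begins. There is no depth.
- robot.close_job(): hands the job in; it is judged then, once.
The state is a dict: "time": time; "joint_positions": joint angles; "qvel": joint speeds; "joint_torque": joint torques, N m; "tool_pos": TCP position; "ee_rot": TCP orientation; "wrist_force": force on the tool from outside, world axes, zero at the start; "wrist_torque": the same for the moment, N m; "width": finger opening in m; "finger_force": force on a finger pad.
Only numpy, scipy, OpenCV 4.12 (cv2) and the standard library are available. Lean on these libraries where they do the work, as an engineer would, in place of code of your own. Each camera call takes 0.05 s, during which the arm holds its last target. There are 200 camera calls.

## Working session

There is one attempt and no reset: what is moved stays moved. The work goes in short steps, Python scripts to look and compute and a tool call to move; the robot and the scene stay as the last step left them, time stands still between calls to the robot, and variables do not carry over. Pictures are saved under pics/ and viewed, at most 10 in all, crops included, and the job is handed in when it is done.

Besides the shell and the picture viewer there is one more tool, called after "Emit:" as name(argument=value, ...), one argument or row to a line, values as JSON. carry_out: Moves the arm, as the interface text tells. Its arguments: {"type":"object","properties":{"motion":{"type":"string"}},"required":["motion"]}

```bash
mkdir -p pics; cat > h.py <<'E'
import numpy as np, cv2
from bench import readout, imaging, robot
def ray(s,u,v,z):
    R=np.array(s["R"]);t=np.array(s["t"]);c=-R.T@t
    d=R.T@np.array([(u-s["cx"])/s["fx"],(v-s["cy"])/s["fy"],1])
    return c+d*(z-c[2])/d[2]
def proj(s,X):
    p=np.array(s["R"])@np.array(X)+np.array(s["t"]); return p[:2]/p[2]*[s["fx"],s["fy"]]+[s["cx"],s["cy"]]
E
python3 - <<'E'
from h import *
for n in("top","scene"):
    s=imaging.snapshot(n);cv2.imwrite(f"pics/{n}0.png",cv2.cvtColor(s["pixels"],cv2.COLOR_RGB2BGR))
    R=np.array(s["R"]);print(n,-R.T@np.array(s["t"]),R[2])
print(readout.get_obs())
E
```

```text
top [ 0.3283877  -0.00301402  1.35282605] [ 0.14557491 -0.00600356 -0.98932902]
scene [ 1.13233592 -0.08649817  0.91729603] [-0.60059934  0.06994917 -0.79648449]
{'time': 0.1, 'joint_positions': array([ 1.02491691e+00,  8.78751078e-02,  1.37207534e+00,  2.06063171e-05,
        1.68359779e+00, -1.03073145e-01]), 'qvel': array([-1.73665125e-03, -1.50529031e-04, -1.14970184e-03,  8.15346552e-05,
       -6.42643840e-04, -7.53071869e-04]), 'joint_torque': array([ 2.97677223e-03, -3.41251123e+01, -3.03302836e+01,  7.19869486e-02,
        3.04328918e-02, -1.06229422e-04]), 'tool_pos': array([0.23539332, 0.49654465, 0.20443859]), 'ee_rot': array([-3.13964956e+00, -2.21582439e-04,  2.69878846e+00]), 'wrist_force': array([ 1.14103443, -0.42016995, -0.44873001]), 'wrist_torque': array([0.00766627, 0.02042096, 0.01432238]), 'finger_force': 0.0, 'width': 0.09416095340163175}
```

View pics/top0.png

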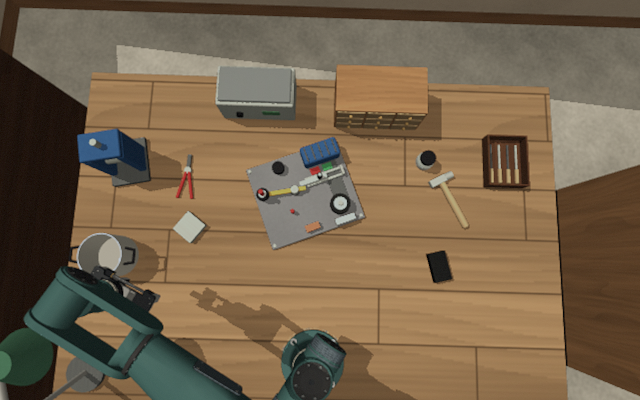

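View pics/scene0.png

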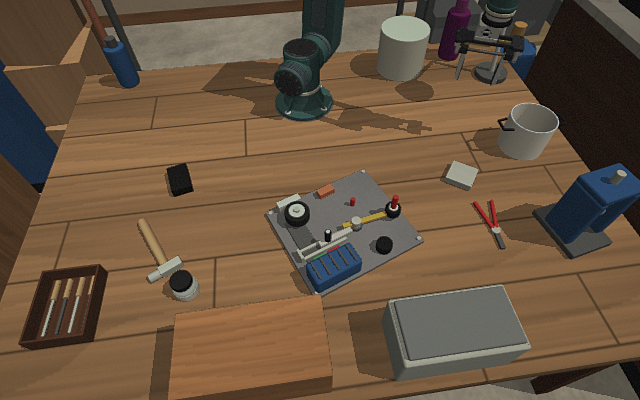

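The top view shows the plate at about (306,193), with the post at (262,193), the knob near (318,177), the red stop pin at (292,211) and the pivot at (294,189). I'll enlarge both views and measure.

```bash
python3 - <<'E'
from h import *
a=imaging.snapshot("top")["pixels"][125:260,235:380];b=imaging.snapshot("scene")["pixels"][160:300,255:430]
A=cv2.resize(a,None,fx=4,fy=4,interpolation=cv2.INTER_CUBIC);B=cv2.resize(b,None,fx=4,fy=4,interpolation=cv2.INTER_CUBIC)
cv2.imwrite("pics/a.png",A[:,:,::-1]);cv2.imwrite("pics/b.png",B[:,:,::-1])
E
```

```text
(no output)
```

View pics/a.png

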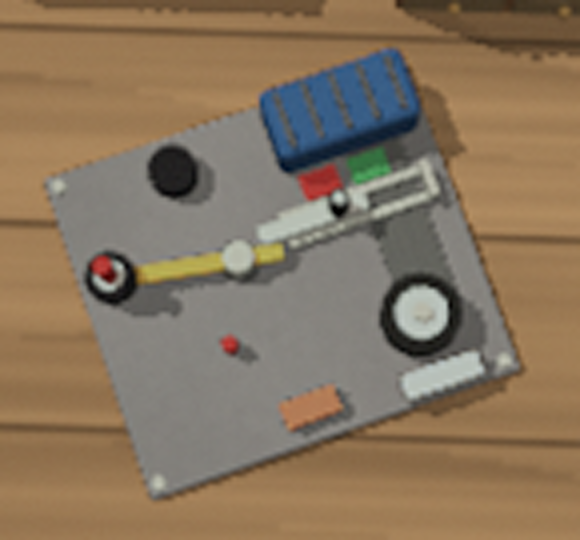

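View pics/b.png

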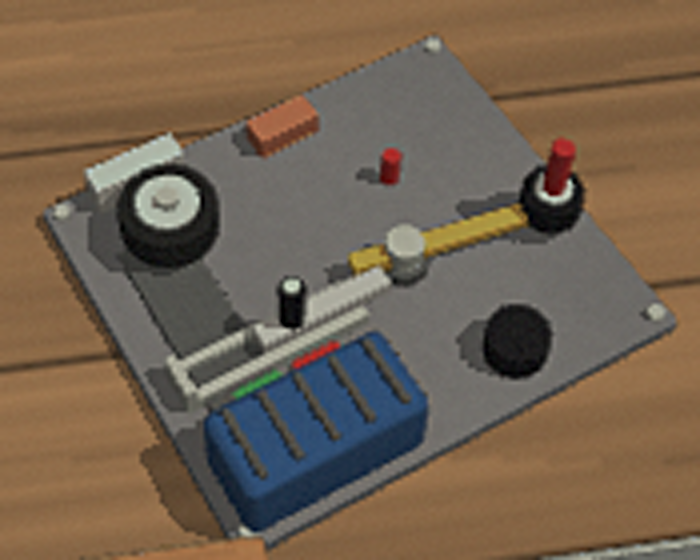

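The crops show, in crop pixels for top and scene: cap at (239,258) and (405,238), post top at (102,266) and (566,145), knob dot at (338,199) and (292,285), drive hub at (426,312) and (168,200). I'll cast rays and fit the machine frame.

```bash
python3 - <<'E'
from h import *
T=imaging.snapshot("top");S=imaging.snapshot("scene")
ft=lambda u,v:(235+(u+.5)/4-.5,125+(v+.5)/4-.5); fs=lambda u,v:(255+(u+.5)/4-.5,160+(v+.5)/4-.5)
P={"cap":((239,256),(405,236),.047,(40,30)),"hub":((426,312),(168,200),.068,(-60,-100)),"post":((101,262),(566,144),.104,None),"knob":((339,198),(292,284),.082,None),"pin":((229,343),(391,153),.045,None),
"cBL":((47,183),(677,320),.015,(170,170)),"cFL":((152,498),(433,36),.015,(-130,170)),"cFR":((522,370),(38,217),.015,(-130,-170))}
# plate centre is 20 mm behind origin
A=[];B=[];pt={}
for k,(a,b,z,l) in P.items():
    p=ray(T,*ft(*a),z)[:2];q=ray(S,*fs(*b),z)[:2];m=(p+q)/2;pt[k]=m
    print(k,p.round(4),q.round(4))
    if l: A.append(np.array(l)/1000);B.append(m)
A=np.array(A);B=np.array(B);a=A-A.mean(0);b=B-B.mean(0)
th=np.arctan2((a[:,0]*b[:,1]-a[:,1]*b[:,0]).sum(),(a*b).sum());R=np.array([[np.cos(th),-np.sin(th)],[np.sin(th),np.cos(th)]])
o=B.mean(0)-R@A.mean(0);print("yaw",th,"o",o,"res mm",((A@R.T+o-B)*1000).round(1).tolist())
for k,m in pt.items(): print(k,"local mm",((m-o)@R*1000).round(1))
w=lambda x,y:(o+R@np.array([x,y])/1000).round(4)
print("knob0",w(52,-65),"knobend",w(52,-105),"pivot",w(40,30))
for q in(0,.3,.6,.9,1.1,1.2):
    an=np.radians(80)+q;print(q,w(40+110*np.cos(an),30+110*np.sin(an)))
E
```

```text
cap [0.5742 0.0789] [0.5694 0.0807]
hub [ 0.5272 -0.0811] [ 0.5306 -0.0769]
post [0.5551 0.1879] [0.5497 0.19  ]
knob [ 0.6196 -0.0053] [ 0.6178 -0.0049]
pin [0.4991 0.0846] [0.4969 0.085 ]
cBL [0.6406 0.2527] [0.6429 0.2558]
cFL [0.367  0.1474] [0.3675 0.145 ]
cFR [ 0.4868 -0.1689] [ 0.4941 -0.1702]
yaw 0.3774043152734504 o [0.54786082 0.03584402] res mm [[2.2, -1.3], [0.1, -0.2], [1.5, 2.3], [-2.9, -0.2], [-0.8, -0.5]]
cap local mm [38.4 32. ]
hub local mm [-60.  -99.8]
post local mm [ 60.6 140.6]
knob local mm [ 50.8 -64.2]
pin local mm [-28.3  63.9]
cBL local mm [167.8 168.4]
cFL local mm [-127.2  169.2]
cFR local mm [-129.1 -169.8]
knob0 [ 0.6202 -0.0054] knobend [ 0.6349 -0.0426] pivot [0.574  0.0785]
0 [0.5518 0.1862]
0.3 [0.521  0.1749]
0.6 [0.4949 0.1549]
0.9 [0.4758 0.1281]
1.1 [0.4679 0.1076]
1.2 [0.4655 0.0969]
```

Emit:
carry_out(
  motion="0 0 0 0 0 -0.0783 0.43;0 0 0 0 0 -0.0783 0.43;0 0 0 0 0 -0.0783 0.43;0 0 0 0 0 -0.0783 0.43;0 0 0 0 0 -0.0783 0.43;0 0 0 0 0 0 0.43",
)

```text
time: 1.05
tool_pos: [0.2357, 0.4969, 0.2054]
ee_rot: [-3.142, -0.0, -2.766]
wrist_force: [-0.3, -0.5, 0.3]
width: 0.041
finger_force: 0.0
```

Emit:
carry_out(
  motion="-0.078 -0.276 0 0 0 0 0.43;-0.078 -0.276 0 0 0 0 0.43;-0.078 -0.276 0 0 0 0 0.43;-0.078 -0.276 0 0 0 0 0.43;-0.078 -0.276 0 0 0 0 0.43;-0.078 -0.276 0 0 0 0 0.43;-0.078 -0.276 0 0 0 0 0.43;-0.078 -0.276 0 0 0 0 0.43;-0.078 -0.276 0 0 0 0 0.43;-0.078 -0.276 0 0 0 0 0.43;-0.078 -0.276 0 0 0 0 0.43;0 0 0 0 0 0 0.43",
)

```text
time: 2.55
tool_pos: [0.6201, -0.0079, 0.2037]
ee_rot: [3.141, -0.002, -2.772]
wrist_force: [-0.5, -0.2, 0.2]
width: 0.0402
finger_force: 0.0
```

Emit:
carry_out(
  motion="0 0.012 0.2 0 0 0 0.43;0 0 0.2 0 0 0 0.43;0 0 0.15 0 0 0 0.43;0 0 0.1 0 0 0 0.43;0 0 0.1 0 0 0 0.43;0 0 0 0 0 0 0.43",
)

```text
time: 3.3
tool_pos: [0.6164, -0.0014, 0.0535]
ee_rot: [3.14, -0.003, -2.765]
wrist_force: [0.0, 1.0, -0.1]
width: 0.0406
finger_force: 0.0
```

```bash
python3 - <<'E'
from h import *
b=imaging.snapshot("scene")["pixels"][130:300,240:440]
cv2.imwrite("pics/c.png",cv2.resize(b,None,fx=3,fy=3,interpolation=cv2.INTER_CUBIC)[:,:,::-1])
E
```

```text
(no output)
```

View pics/c.png

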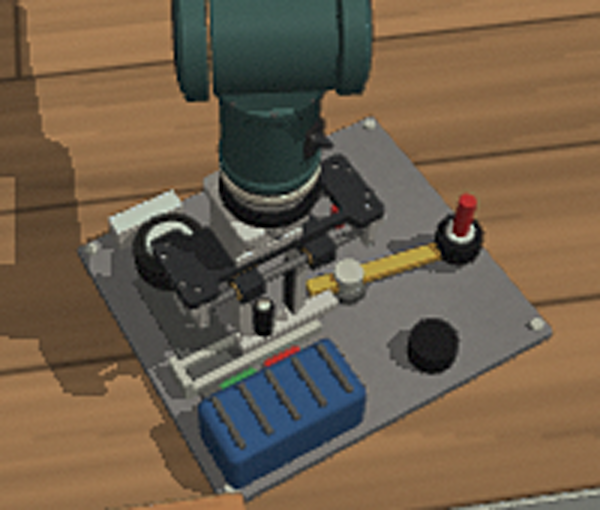

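The crop shows the knob, with its dot at (265,300), between the finger bars and not moved. I'll close the gripper on it.

Emit:
carry_out(
  motion="0 -0.02 0 0 0 0 0.15;0 0 0 0 0 0 0.1;0 0 0 0 0 0 0.1;0 0 0 0 0 0 0.1",
)

```text
time: 3.85
tool_pos: [0.62, -0.0058, 0.0566]
ee_rot: [-3.141, 0.002, -2.765]
wrist_force: [0.6, 0.4, 3.3]
width: 0.0172
finger_force: 30.0
```

Emit:
carry_out(
  motion="0 -0.045 0 0 0 0 0.1;0 -0.045 0 0 0 0 0.1;0 -0.045 0 0 0 0 0.1;0 -0.035 0 0 0 0 0.1;0 0 0 0 0 0 0.1",
)

```text
time: 4.47
tool_pos: [0.633, -0.0389, 0.0566]
ee_rot: [-3.14, 0.002, -2.765]
wrist_force: [-0.8, -0.7, 5.1]
width: 0.0174
finger_force: 30.0
```

Emit:
carry_out(
  motion="0 -0.02 0 0 0 0 0.1;0 -0.02 0 0 0 0 0.1;0 0 0 0 0 0 0.1;0 0 0 0 0 0 0.1",
)

```text
time: 4.97
tool_pos: [0.634, -0.0415, 0.0565]
ee_rot: [3.135, 0.0, -2.763]
wrist_force: [-5.4, 8.4, 7.5]
width: 0.0172
finger_force: 30.0
```

Emit:
carry_out(
  motion="0 0 0 0 0 0 0.43;0 0 0 0 0 0 0.43;0 0 0 0 0 0 0.43;0 0 -0.1 0 0 0 0.43;0 0 -0.2 0 0 0 0.43;0 0 -0.25 0 0 0 0.43;0 0 -0.2 0 0 0 0.43;0 0 0 0 0 0.083 0.43;0 0 0 0 0 0.083 0.43;0 0 0 0 0 0.083 0.43;0 0 0 0 0 0.083 0.43;0 0 0 0 0 0.083 0.43",
)

```text
time: 6.48
tool_pos: [0.6352, -0.0453, 0.2073]
ee_rot: [3.141, 0.002, 2.643]
wrist_force: [-0.9, 0.2, 0.3]
width: 0.0404
finger_force: 0.0
```

Emit:
carry_out(
  motion="0 0 0 0 0 0.083 0.43;0 0 0 0 0 0.083 0.43;0 0 0 0 0 0.083 0.43;0 0 0 0 0 0.083 0.43;0 0 0 0 0 0.083 0.43;0 0 0 0 0 0 0.43",
)

```text
time: 7.22
tool_pos: [0.6352, -0.0452, 0.207]
ee_rot: [3.14, 0.001, 1.782]
wrist_force: [1.3, 0.0, -0.0]
width: 0.0403
finger_force: 0.0
```

```bash
python3 - <<'E'
from h import *
T=imaging.snapshot("top");S=imaging.snapshot("scene")
o=readout.get_obs();y=o["ee_rot"][2];d=np.array([.5518,.1862])-o["tool_pos"][:2]
print(o["tool_pos"],o["ee_rot"],"tool shift",d@[np.cos(y),np.sin(y)],d@[np.sin(y),-np.cos(y)])
print("knob end expected px",proj(S,[.6349,-.0426,.082])-[240,130])
b=S["pixels"][130:300,240:440]
cv2.imwrite("pics/d.png",cv2.resize(b,None,fx=3,fy=3,interpolation=cv2.INTER_CUBIC)[:,:,::-1])
E
```

```text
[ 0.6350643  -0.0450863   0.20645103] [3.14044111e+00 5.18884431e-04 1.78290778e+00] tool shift 0.24363202362502848 -0.03270679299426015
knob end expected px [ 73.93512448 108.17273501]
```

View pics/d.png

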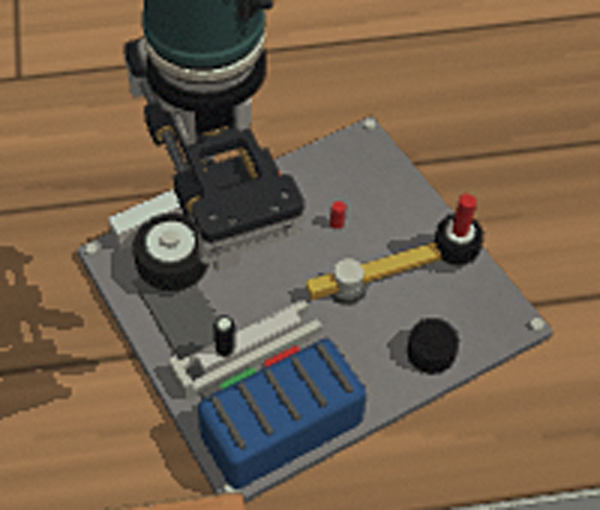

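The knob's white dot is at (224,323), within a pixel of the expected released end. Next, move over the post and descend around it.

Emit:
carry_out(
  motion="0.245 -0.033 0 0 0 0 0.43;0.245 -0.033 0 0 0 0 0.43;0.245 -0.033 0 0 0 0 0.43;0.245 -0.033 0 0 0 0 0.43;0.245 -0.033 0 0 0 0 0.43;0 0 0 0 0 0 0.43;0 0 0.2 0 0 0 0.43;0 0 0.2 0 0 0 0.43;0 0 0 0 0 0 0.43",
)

```text
time: 8.45
tool_pos: [0.5494, 0.1862, 0.1216]
ee_rot: [-3.133, 0.001, 1.78]
wrist_force: [-0.2, -0.2, -0.8]
width: 0.0401
finger_force: 0.0
```

Emit:
carry_out(
  motion="0 0 0.15 0 0 0 0.43;0 0 0.13 0 0 0 0.43;0 0 0 0 0 0 0.43;0 0 0 0 0 0 0.1;0 0 0 0 0 0 0.1;0 0 0 0 0 0 0.1",
)

```text
time: 9.2
tool_pos: [0.5524, 0.188, 0.0711]
ee_rot: [3.139, -0.0, 1.78]
wrist_force: [0.5, -1.6, 3.5]
width: 0.015
finger_force: 30.0
```

Emit:
carry_out(
  motion="-0.0017 -0.0432 0 0 0 -0.0375 0.1;-0.0017 -0.0432 0 0 0 -0.0375 0.1;-0.0017 -0.0432 0 0 0 -0.0375 0.1;-0.0017 -0.0432 0 0 0 -0.0375 0.1;-0.0017 -0.0432 0 0 0 -0.0375 0.1;-0.0017 -0.0432 0 0 0 -0.0375 0.1;0 0 0 0 0 0 0.1",
)

```text
time: 10.07
tool_pos: [0.5067, 0.1673, 0.0711]
ee_rot: [3.135, 0.0, 2.251]
wrist_force: [2.8, 3.8, 1.3]
width: 0.0154
finger_force: 30.0
```

Emit:
carry_out(
  motion="-0.0017 -0.0432 0 0 0 -0.0375 0.1;-0.0017 -0.0432 0 0 0 -0.0375 0.1;-0.0017 -0.0432 0 0 0 -0.0375 0.1;-0.0017 -0.0432 0 0 0 -0.0375 0.1;-0.0017 -0.0432 0 0 0 -0.0375 0.1;-0.0017 -0.0432 0 0 0 -0.0375 0.1;-0.0017 -0.0432 0 0 0 -0.0375 0.1;-0.0017 -0.0432 0 0 0 -0.0375 0.1;0 0 0 0 0 0 0.1",
)

```text
time: 11.2
tool_pos: [0.4683, 0.1115, 0.0711]
ee_rot: [3.135, -0.0, 2.879]
wrist_force: [-1.8, 8.7, 4.0]
width: 0.0152
finger_force: 30.0
```

Emit:
carry_out(
  motion="0 -0.02 0 0 0 -0.015 0.1;0 -0.02 0 0 0 -0.015 0.1;0 0 0 0 0 0 0.1;0 0 0 0 0 0 0.1",
)

```text
time: 11.7
tool_pos: [0.4681, 0.1094, 0.0711]
ee_rot: [3.123, 0.002, 2.944]
wrist_force: [4.6, 21.9, 0.9]
width: 0.0155
finger_force: 30.1
```

Emit:
carry_out(
  motion="0 0 0 0 0 0 0.1;0 0 0 0 0 0 0.1;0 0 0 0 0 0 0.1;0 0 0 0 0 0 0.1",
)

```text
time: 12.2
tool_pos: [0.4681, 0.1094, 0.0711]
ee_rot: [3.124, 0.002, 2.944]
wrist_force: [4.4, 21.3, 0.1]
width: 0.0152
finger_force: 30.1
```

```bash
python3 - <<'E'
from h import *
b=imaging.snapshot("scene")["pixels"][130:300,240:440]
cv2.imwrite("pics/e.png",cv2.resize(b,None,fx=3,fy=3,interpolation=cv2.INTER_CUBIC)[:,:,::-1])
E
```

```text
(no output)
```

View pics/e.png

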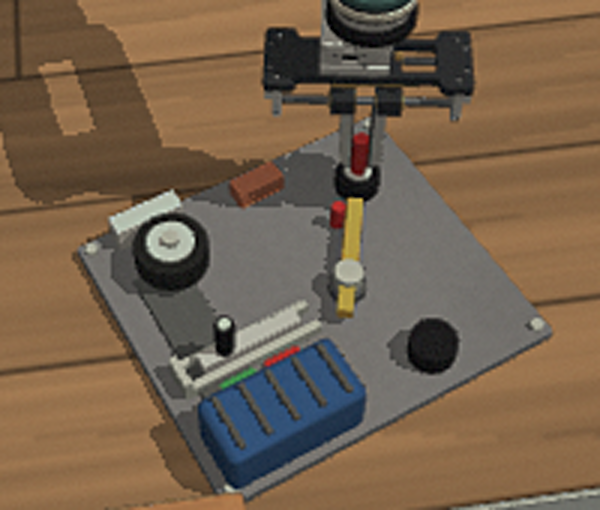

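The arm at (352,235) rests against the red pin at (338,215), the post is gripped at (360,155), and the knob is still at (224,323), the released end. Handing in.

```bash
python3 -c "
from bench import robot
print(robot.close_job())"
```

```text
the job is handed in; nothing more can be done
None
```

I slid the transport lock to its released end stop, then swung the tensioner arm to its stop, where the fingers still grip the post; the job is handed in at about 12 s of the 48 s, and no verdict was returned.

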